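# Fit the display plate in its spring-clip stand

## Robot

A 6-joint arm with a two-finger parallel gripper is mounted at the origin on a cart in front of the work surface, level with it; the furniture and walls round the work are solid. World frame = base frame: x ahead of the robot, y to its left, z up, the work surface at z = 0. Lengths are in m, angles in rad, forces in N, time in s.
With the tool pointing down it reaches from about 0.225 to 0.875 m from the base axis. Payload 3.4 kg.
Tool frame: the origin (TCP) lies midway between the tips of the shut fingers; the grasp point (between the pads) lies 19 mm behind it (pinch_z is the distance from the TCP to the grasp point, in m); z points along the fingers, y is the line along which they close (so a half turn about z gives the same grasp; the last joint's range is limited). The gripper opens to 85 mm and grips with 20 to 120 N. Pads are 22 mm wide; open, the fingers measure 114 mm over their backs; the gripper's body (76 mm by 85 mm) begins 54 mm behind the grasp point. The pads swing forward as they close: fully open they stand 13 mm farther back than shut.
Start: joints at [-1.335, 0.276, 1.505, -0, 1.361, -0.121], TCP at [0.201, -0.539, 0.231] pointing down, gripper open.
Joint ranges: [-2.89, 2.89], [-0.75, 2.08], [0.22, 2.7], [-1.18, 4.32], [0.11, 2.71], [-2.7, 2.7]. Speed limits (rad/s): [2.57, 2.57, 3.14, 3.14, 3.14, 3.14].

## Interface

Orientations are given as a unit quaternion [w, x, y, z].
In Python, from rig import get_state, get_image, sign_off, pinch_z gives the robot as it stands.
- The arm moves only by the tool send_rows, never from a script. Its argument "steps" is one flat list of numbers, 5 for each row, row after row: the gripper's target within -1 to 1 (fully open at 1, half-way at 0, shut at -1), then the shift along the tool's x, y, z in cm, then the turn about the tool's z in degrees. In form: [gripper, x, y, z, roll, gripper, x, y, z, roll, ...]. A call has 1 to 12 rows; each row shifts and turns the commanded pose from where the row before left it, along the tool's axes as they then stand; what a row does not reach is not made up. A row lasts 1/10 s, in which the tool goes at most 50 mm and 8.59 degrees, less where a joint would pass 70% of its speed; a pose out of reach is approached as far as the arm can. A call is refused whole if a number of a shift passes 5 or a number of a turn 8.59, either way. A call with a gripper value outside its range is refused whole. The fingers move at their own pace and stop on an object; "newtons" is the grip in N (left out, the last holds). Time passes only in rows, so rows that do not move let the fingers close. It gives the time, the measured TCP pose, the force, the opening and the grip force at its end, in the units of the state.
- get_state(): the state, without advancing time (a new reading comes with each control period).
- get_image(name): name is "side" or "top"; returns a dict with "color" (420x560x3 uint8, red, green, blue), "mtx" (3x3 intrinsics, pixels), "T" (4x4, takes a point from camera to world coordinates). Camera axes: x right, y down, z forward; pixel columns grow to the right and rows downward; lengths in m; the calibration is good to about 2 mm. A picture is of the moment at which its call begins. There is no depth.
- sign_off(): hands the job in; it is judged then, once.
The state is a dict: "clock": time; "qpos": joint angles; "qd": joint speeds; "effort": joint torques, N m; "position": TCP position; "ee_rot": TCP orientation; "contact_force": force on the tool from outside, world axes, zero at the start; "moment": the same for the moment, N m; "width": finger opening in m; "gripper_force": force on a finger pad.
Only numpy, scipy, OpenCV 4.12 (cv2) and the standard library are available. Lean on these libraries where they do the work, as an engineer would, in place of code of your own. Each camera call takes 0.05 s, during which the arm holds its last target. There are 200 camera calls.

## Task

Take the electronic display plate with the chocolate-bar picture (red band) out of the grooved oak rack and slide it, picture to the front, down into the two spring-lined slots of the aluminium stand until it sits flat on both rubber stops. Press gently, the display glass cracks under a hard push, and leave the other plate and the goods where they are.

Things in the scene. Friction and masses are not known exactly. Their poses are not given: they have to be found in the camera images.
- bar_plate: Electronic display plate to be fitted, loose, about 0.16 kg, upright in the oak rack. White body 10 mm thick (x), 94 mm wide (y), 100 mm high (z), a steel ear on each side; 112 mm over the ears. Its front (-x) shows a brown chocolate bar of 2 x 4 squares under a red band. Origin: centre of its underside; z up. Its thin glass cracks under more than 20 N on either stop.
- bar_plate_grip (a point): Point on the display plate to pinch it: in its middle, 88 mm above its underside (12 mm below the top edge), between grip ribs on front and back; 10 mm thick along the plate's x.
- ear_left (a point): Underside of the plate's left (+y) ear. Each ear stands 9 mm out of its side and is 5 mm thick (x, in the middle of the body's thickness) and 34 mm high, from 6 to 40 mm above the plate's underside. The right ear mirrors it.
- foot_left (a point): Point on the underside of the display plate, 32 mm towards +y of its origin; it comes to rest on the left stop.
- foot_right (a point): Point on the underside of the display plate, 32 mm towards -y of its origin; it comes to rest on the right stop.
- stand: Fixed stand: oak foot 86 x 154 x 12 mm and two upright aluminium channels at y = 50 to 63 mm on either side, 74 mm high over the table, flared lips to 81 mm. Their slots face each other and are open at the top. Origin: centre of the underside; front faces -x, z up. The plate goes in with its front the same way. More than 70 N between plate and stand cracks the plate.
- stand_mouth (a point): Point midway between the slots, 74 mm above the table, 1.5 mm behind (+x) the stand's origin: the middle of the plate's thickness runs down this line when the ears lie against the slots' rear walls.
- slot_left (a point): Left (+y) slot, 62 mm above the table, where an ear's middle runs. Slot floor at y = 58 mm: 2 mm play beyond the ear. Rear wall at x = +4 mm of the stand; in front of it a brass spring clip leaves 3 mm free; the 5 mm ear pushes it 2 mm forward and is held to the rear wall. The clip's lead-in ramp runs from z = 78 down to 62 mm.
- slot_right (a point): Right (-y) slot, same as the left. Both clips together drag on the plate with about 3 to 15 N on the way down, most on the ramps, so it does not fall home by its weight and must be pushed; the same drag holds it down on the stops afterwards.
- stops_lowest (a point): Where the tops of the two stops are at their lowest, 22 mm above the table. The stops are rigid rubber-capped posts, 12 mm across, 32 mm left and right of the stand's middle, joined by a bar. They are screwed up or down to suit: both tops lie level somewhere from 22 to 34 mm above the table, not measured, different each time, to be felt or seen.
- rack: Fixed oak rack, 52 x 252 x 24 mm, with a groove along y, 13 mm wide and 16 mm deep, open at both ends; two display plates stand side by side in it, 124 mm apart, undersides 8 mm above the table, fronts to the rack's -x. Origin: centre of the underside.
- praline_plate: The other display plate, loose, same shape and size: round pralines under a green band. It shares the rack and stays there. Origin: centre of its underside.
- striped_pack: Loose gift bar in orange striped paper, 67 x 194 x 52 mm, behind the stand; leave it. Origin: centre of its underside.
- pack_15: Loose red gift bar with dots and a bow, 74 x 191 x 70 mm, at the left; leave it. Origin: centre of its underside.
Mind the look-alikes: they are no part of the job. Leave any blue look-alike of the bar_plate alone.

How it is judged:
On the way, in this order (a step that is already met when the one before it is completed fails the run):
1. the chocolate-bar plate is lifted clear of the rack (height (world z) of bar_plate above 0.04 m), for 0.1 s.
2. both ears are in the slots, the plate upright above its stops (z of bar_plate in the frame of stand between 0.036 and 0.055 m and horizontal distance between bar_plate and stand_mouth below 0.006 m and angle between the y axis of bar_plate and the y axis of stand, either way round below 0.08 rad), for 0.05 s.
At the end, for the whole second after the job is handed in: The chocolate-bar plate stands in the stand, picture to the front, ears in both slots, upright within 0.06 rad and within 5 mm of the slots' middle, its underside within about 1.5 mm of both stops, at rest and released; the other plate still stands in the rack (distance between foot_left and rest_c1 below 0.0118 m and distance between foot_right and rest_c0 below 0.0118 m and z of bar_plate in the frame of stand above 0.018 m and horizontal distance between bar_plate and stand_mouth below 0.005 m and angle between bar_plate's own z axis and vertical below 0.06 rad and angle between the y axis of bar_plate and the y axis of stand, either way round below 0.05 rad and linear speed of bar_plate below 0.01 m/s and height (world z) of praline_plate below 0.014 m and angle between praline_plate's own z axis and vertical below 0.25 rad); the robot touches nothing.
It fails at once if the plate is pressed on one of its stops with more than 20 N (contact force between bar_plate and rest_c0 above 20 N or contact force between bar_plate and rest_c1 above 20 N).
It fails at once if the plate is forced against the stand with more than 70 N (contact force between bar_plate and stand above 70 N).
It fails at once if the other plate is moved from its place in the rack (more than 20 mm) (distance of praline_plate from where it was at the start of the episode above 0.02 m).
It fails at once if a bystander is pushed away (more than 30 mm) (distance of any of striped_pack, pack_15 from where it was at the start of the episode above 0.03 m).
It also fails if it takes over 48 s, if anything falls off the work surface, if the arm or the gripper's body presses on something with over 40 N, if the wrist force passes 120 N, or if a joint passes its speed limit or range.

## Working session

There is one attempt and no reset: what is moved stays moved. The work goes in short steps, Python scripts to look and compute and a tool call to move; the robot and the scene stay as the last step left them, time stands still between calls to the robot, and variables do not carry over. Pictures are saved under pics/ and viewed, at most 10 in all, crops included, and the job is handed in when it is done.

Besides the shell and the picture viewer there is one more tool, called after "Emit:" as name(argument=value, ...) on one line, values as JSON. send_rows: Moves the arm, as the interface text tells. Its arguments: {"type":"object","properties":{"steps":{"type":"array"},"newtons":{"type":"number"}},"required":["steps"]}

```bash
mkdir -p pics; cat > h.py <<'E'
import numpy as np, cv2
from rig import *
from scipy.spatial.transform import Rotation as R
def ray(im,u,v):
    d=im["T"][:3,:3]@np.linalg.solve(im["mtx"],[u,v,1.]); return im["T"][:3,3],d
def onz(im,u,v,z):
    o,d=ray(im,u,v); return o+d*(z-o[2])/d[2]
def tri(a,ua,b,ub):
    o1,d1=ray(a,*ua);o2,d2=ray(b,*ub)
    s=np.linalg.lstsq(np.c_[d1,-d2],o2-o1,rcond=None)[0]
    p,q=o1+s[0]*d1,o2+s[1]*d2
    return (p+q)/2,np.linalg.norm(p-q)
def proj(im,p):
    c=np.linalg.inv(im["T"])@np.r_[p,1]; c=im["mtx"]@c[:3]; return c[:2]/c[2]
def save(im,n): cv2.imwrite("pics/"+n,im["color"][:,:,::-1])
E
python3 - <<'E'
from h import *
s=get_state();print(s["clock"],s["position"],R.from_quat(np.roll(s["ee_rot"],-1)).as_matrix().round(3),pinch_z,s["width"])
for n in("top","side"):
    im=get_image(n);save(im,n+"0.png");print(n,im["T"].round(3).tolist(),im["mtx"].tolist())
E
```

```text
0.0 [ 0.20071665 -0.53827242  0.23042288] [[ 0.937  0.349 -0.   ]
 [ 0.349 -0.937  0.002]
 [ 0.    -0.002 -1.   ]] 0.0187 0.08559064933450011
top [[-0.024, -0.825, 0.565, -0.457], [-1.0, 0.025, -0.007, -0.079], [-0.009, -0.565, -0.825, 1.604], [0.0, 0.0, 0.0, 1.0]] [[478.8775293448976, 0.0, 280.0574663653913], [0.0, 478.8775293448976, 214.30523539137465], [0.0, 0.0, 1.0]]
side [[0.983, -0.088, 0.159, 0.325], [-0.182, -0.423, 0.888, -1.369], [-0.011, -0.902, -0.432, 0.712], [0.0, 0.0, 0.0, 1.0]] [[505.35091368776966, 0.0, 282.74278895952597], [0.0, 505.35091368776966, 209.42594496782306], [0.0, 0.0, 1.0]]
```

View pics/top0.png

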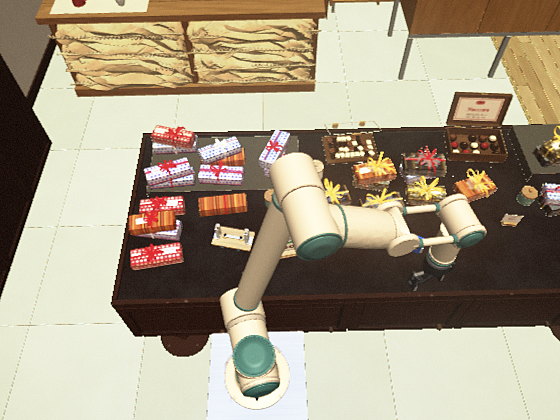

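View pics/side0.png

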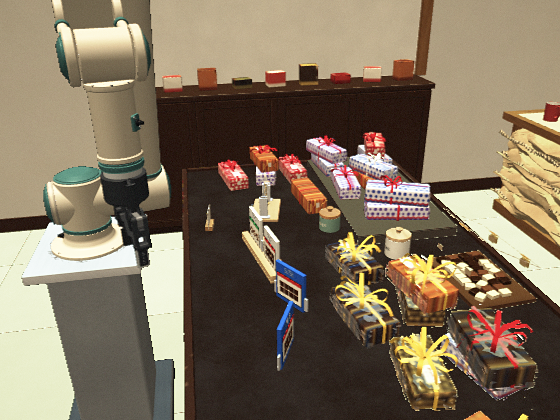

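The top view shows the stand near (233,236), with the arm hiding the rack. The side view shows the rack with its two plates near (253,228) and (272,245), the stand near (265,207), and blue look-alikes at (290,285) and (286,335). I'll enlarge the crops.

```bash
python3 - <<'E'
from h import *
t=get_image("top");s=get_image("side")
print(onz(t,233,245,0),onz(s,265,218,0),onz(s,258,262,0.02),onz(s,248,238,.02),onz(s,280,281,.02))
a=cv2.resize(t["color"][200:280,190:330],None,fx=5,fy=5,interpolation=2)
b=cv2.resize(s["color"][170:300,220:320],None,fx=4.6,fy=4.6,interpolation=2)
cv2.imwrite("pics/a.png",a[:,:,::-1]);cv2.imwrite("pics/b.png",b[:,:,::-1])
E
```

```text
[0.5019631  0.09534014 0.        ] [0.52108837 0.04456317 0.        ] [ 0.45904592 -0.24537695  0.02      ] [ 0.44911191 -0.11107359  0.02      ] [ 0.49963679 -0.34385119  0.02      ]
```

View pics/b.png

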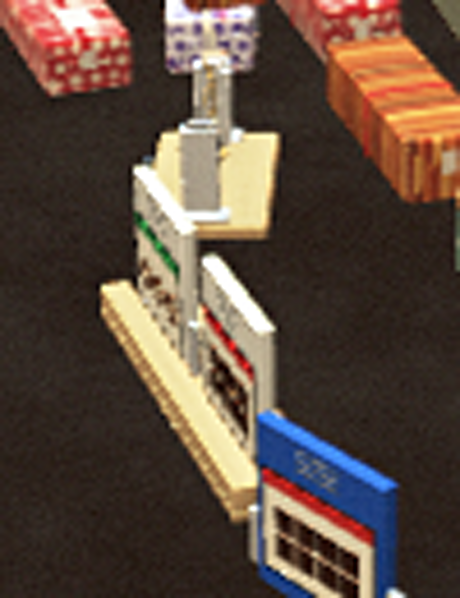

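The chocolate-bar plate (red band) is the near one in the rack, with its top edge at about (210–275, 260–325) in the crop. The praline plate (green) is behind it, and the blue look-alike stands separately in front. I'll swing the arm out of the top view.

Emit:
send_rows(steps=[1,-4.5,-1.2,0,0,1,-4.5,-1.2,0,0,1,-4.5,-1.2,0,0,1,-4.5,-1.2,0,0,1,-4.5,-1.2,0,0,1,0,0,0,0])

```text
clock: 0.8
position: [-0.0367, -0.5618, 0.231]
ee_rot: [-0.0, 0.985, 0.174, -0.002]
contact_force: [0.6, -0.2, 1.0]
width: 0.0854
gripper_force: 0.0
```

```bash
python3 - <<'E'
from h import *
t=get_image("top");s=get_image("side")
cv2.imwrite("pics/c.png",cv2.resize(t["color"][190:290,190:350],None,fx=5,fy=5,interpolation=2)[:,:,::-1])
E
```

```text
(no output)
```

View pics/c.png

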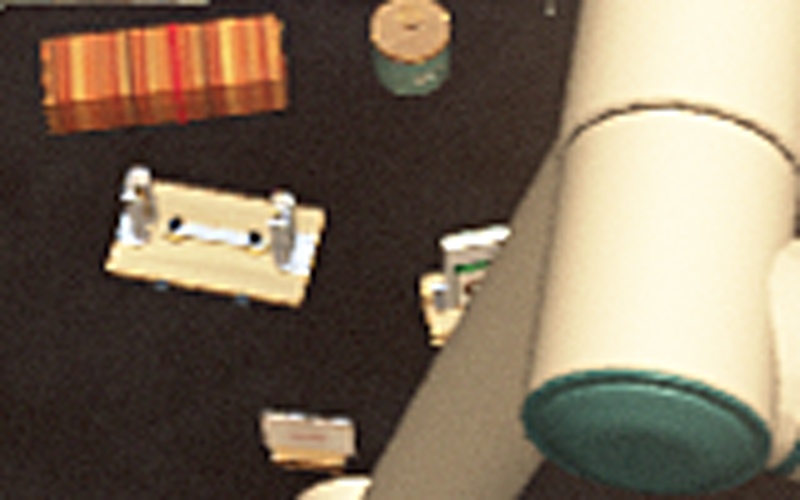

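The stand is clear in the top view, with its foot corners at crop (107,270), (300,305), (325,210) and (150,180) and its stops near (178,225) and (255,238). The arm still hides the rack, so I'll use closer crops from both views in one mosaic.

```bash
python3 - <<'E'
from h import *
t=get_image("top");s=get_image("side")
f=lambda c,k:cv2.resize(c,None,fx=k,fy=k,interpolation=cv2.INTER_CUBIC)
b=f(s["color"][200:285,240:290],7)   # 350 x 595
a=f(t["color"][218:256,208:258],8)  #400 x 304
c=f(s["color"][178:213,250:290],8) #320x280
m=np.zeros((600,770,3),np.uint8); m[:595,:350]=b; m[:304,360:760]=a; m[310:590,360:680]=c
cv2.imwrite("pics/d.png",m[:,:,::-1])
hsv=cv2.cvtColor(t["color"],cv2.COLOR_RGB2HSV)
E
```

```text
(no output)
```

View pics/d.png

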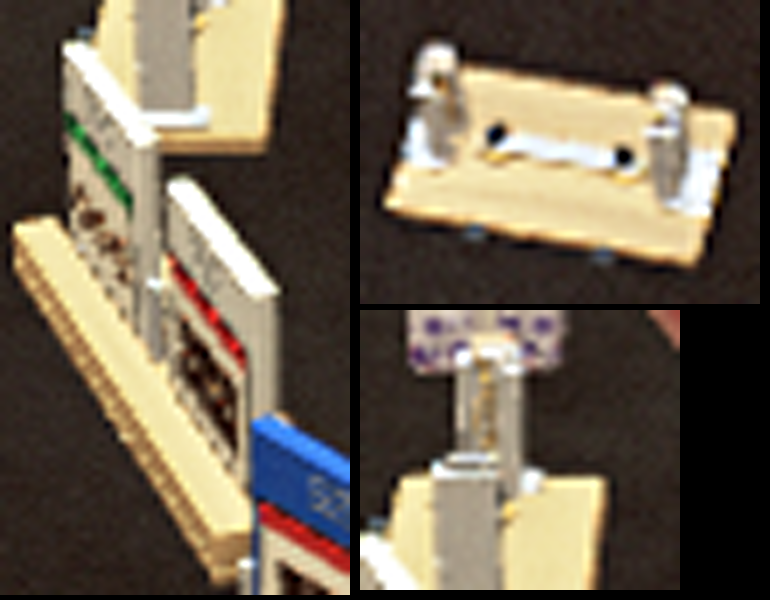

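The left panel shows the bar plate's top corners at (168,190), (187,178), (248,297) and (275,290). The right panel shows the stand's foot corners at (387,202), (693,255) and (737,110), and the black stop caps at (497,135) and (624,157).

```bash
python3 - <<'E'
from h import *
t=get_image("top");s=get_image("side")
P=lambda u,v:onz(s,240+(u+.5)/7-.5,200+(v+.5)/7-.5,.108)
fl,bl,fr,br=P(168,190),P(187,178),P(248,297),P(275,290)
print("plate",fl,bl,fr,br,(fl+bl+fr+br)/4,np.linalg.norm(fl-fr),np.linalg.norm(fl-bl),np.linalg.norm(fr-br))
d=(fl+bl-fr-br);print("yaw of y axis",np.degrees(np.arctan2(-d[0],d[1])))
px=lambda u,v:(208+(u-360+.5)/8-.5,218+(v+.5)/8-.5)
Q=lambda u,v,z:onz(t,*px(u,v),z)
a,b,c=Q(387,203,.012),Q(693,254,.012),Q(737,110,.012)
print("foot",a,b,c,"mid",(a+c)/2,np.linalg.norm(a-b),np.linalg.norm(b-c))
d=a-b;print(np.degrees(np.arctan2(-d[0],d[1])))
for z in(.022,.028,.034):
    l,r=Q(497,135,z),Q(624,157,z);print("stops",z,l,r,(l+r)/2,np.linalg.norm(l-r))
d=l-r;print(np.degrees(np.arctan2(-d[0],d[1])))
E
```

```text
plate [ 0.48009435 -0.21898173  0.108     ] [ 0.48844676 -0.21086348  0.108     ] [ 0.49549898 -0.30443669  0.108     ] [ 0.50559573 -0.30140444  0.108     ] [ 0.49240895 -0.25892158  0.108     ] 0.08683232892242528 0.01164769168251623 0.010542243478255811
yaw of y axis 10.479440685106919
foot [0.50660242 0.17990106 0.012     ] [0.47370819 0.03124914 0.012     ] [0.55489613 0.01059116 0.012     ] mid [0.53074928 0.09524611 0.012     ] 0.15224790955805056 0.08377490316062561
-12.477550628738275
stops 0.022 [0.53760751 0.12685716 0.022     ] [0.52318538 0.06469436 0.022     ] [0.53039645 0.09577576 0.022     ] 0.0638138731930116
stops 0.028 [0.53383507 0.12607819 0.028     ] [0.51946764 0.06415117 0.028     ] [0.52665136 0.09511468 0.028     ] 0.06357184304363385
stops 0.034 [0.53006263 0.12529922 0.034     ] [0.5157499  0.06360797 0.034     ] [0.52290627 0.09445359 0.034     ] 0.06332981289425606
-13.061867624628253
```

Emit:
send_rows(steps=[1,0,0,0,-8,1,0,0,0,-8,1,0,0,0,-8,1,0,0,0,-8,1,0,0,0,-8,1,0,0,0,-8,1,0,0,0,-8,1,0,0,0,-8,1,0,0,0,-8,1,0,0,0,-8,1,0,0,0,0])

```text
clock: 2.2
position: [-0.0295, -0.5611, 0.2314]
ee_rot: [0.0, 0.639, 0.769, 0.0]
contact_force: [0.5, 0.2, -0.4]
width: 0.0856
gripper_force: 0.0
```

```bash
cat >> h.py <<'E'
def st():
    s=get_state();M=R.from_quat(np.roll(s["ee_rot"],-1)).as_matrix()
    print("t",s["clock"],"p",s["position"].round(4) if hasattr(s["position"],"round") else s["position"],"yhead",np.degrees(np.arctan2(M[1,1],M[0,1])).round(2),"F",np.round(s["contact_force"],1),"w",s["width"]);return np.array(s["position"]),M
E
python3 - <<'E'
from h import *
t=get_image("top");s=get_image("side")
P=lambda u,v,z:onz(s,240+(u+.5)/7-.5,200+(v+.5)/7-.5,z)
for n,A,B in(("plates",P(65,48,.108),P(248,297,.108)),("rack",P(16,232,.024),P(215,540,.024))):
    d=A-B;print(n,A,B,np.linalg.norm(d),np.degrees(np.arctan2(-d[0],d[1])))
for n,im in(("s",s),("t",t)):
    h=cv2.cvtColor(im["color"],cv2.COLOR_RGB2HSV);m=cv2.inRange(h,(100,140,70),(125,255,255))
    k,l,stt,c=cv2.connectedComponentsWithStats(m)
    for i in range(1,k):
        if stt[i,4]>25: print(n,stt[i],c[i].round(1))
print(onz(s,303,312,0),onz(s,280,303,0))
p,M=st();print(M.T@(np.array([.492,-.259,.16])-p)*100)
E
```

```text
plates [ 0.45782121 -0.08877167  0.108     ] [ 0.49549898 -0.30443669  0.108     ] 0.218931534627175 9.909848398672066
rack [ 0.43483538 -0.08337825  0.024     ] [ 0.47846281 -0.3264376   0.024     ] 0.24694371982182578 10.175829051117843
s [276 260  30 110 865] [288.4 300.8]
t [355 220  21  13  54] [365.3 226.2]
t [400 230  25  11  64] [412.1 234.8]
[ 0.53389788 -0.44946739  0.        ] [ 0.48833625 -0.40526633  0.        ]
t 2.3 p [-0.0299 -0.5611  0.2314] yhead 10.37 F [-0.5 -0.7  0.3] w 0.08564969678749852
[20.3223729  56.77465618  7.14087143]
```

Emit:
send_rows(steps=[1,1.5,4.2,0,0,1,1.5,4.2,0,0,1,1.5,4.2,0,0,1,1.5,4.2,0,0,1,1.5,4.2,0,0,1,1.5,4.2,0,0,1,1.5,4.2,0,0,1,1.5,4.2,0,0,1,1.5,4.2,0,0,1,1.5,4.2,0,0,1,1.5,4.2,0,0,1,1.5,4.2,0,0.3])

```text
clock: 3.5
position: [0.4338, -0.2913, 0.2316]
ee_rot: [0.0, 0.643, 0.766, -0.0]
contact_force: [0.4, -0.4, -0.3]
width: 0.0856
gripper_force: 0.0
```

```bash
python3 - <<'E'
from h import *
p,M=st();print(M.T@(np.array([.4923,-.2575,.16])-p)*100)
E
```

```text
t 3.5 p [ 0.4338 -0.2913  0.2316] yhead 10.04 F [ 0.4 -0.4 -0.3] w 0.08562581889013296
[2.31007174 6.34989078 7.15650607]
```

Emit:
send_rows(steps=[1,1.0,2.8,0,0,1,1.0,2.8,1.5,0,1,0,0,3,0,1,0,0,0,0,1,0,0,0,0])

```text
clock: 4.0
position: [0.4834, -0.2629, 0.1862]
ee_rot: [-0.001, 0.642, 0.767, -0.0]
contact_force: [-0.1, 0.5, 0.4]
width: 0.0854
gripper_force: 0.0
```

```bash
python3 - <<'E'
from h import *
p,M=st();print(M.T@(np.array([.4923,-.2575,.077])-p)*100)
t=get_image("top");s=get_image("side")
f=lambda c,k:cv2.resize(c,None,fx=k,fy=k,interpolation=cv2.INTER_CUBIC)
m=np.hstack([f(s["color"][180:285,230:330],4),f(t["color"][180:285,270:370],4)])
cv2.imwrite("pics/e.png",m[:,:,::-1])
E
```

```text
t 4.0 p [ 0.4834 -0.2629  0.1862] yhead 10.11 F [-0.1  0.5  0.4] w 0.08538206682565971
[ 0.36205514  0.98319503 10.92059014]
```

View pics/e.png

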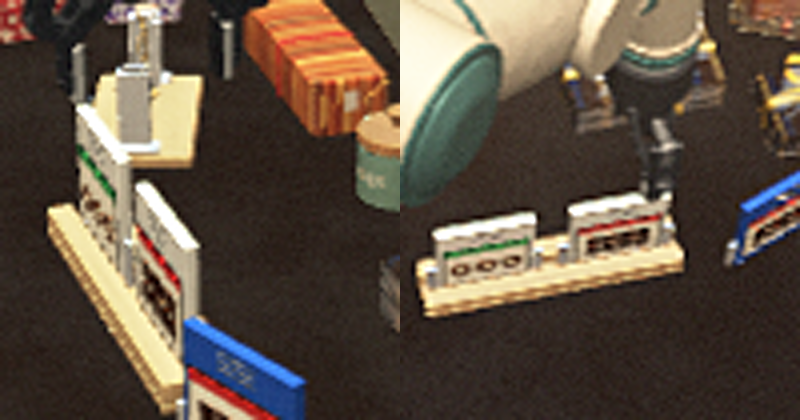

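Both plates now show in the top view (right panel): the bar plate's top edge starts at (569,207) and the red band runs (580,230)–(662,217). I'll check the predicted pose against it.

```bash
python3 - <<'E'
from h import *
t=get_image("top")
a=np.radians(10.1);X=np.array([np.cos(a),np.sin(a),0]);Y=np.array([-np.sin(a),np.cos(a),0]);c=np.array([.4923,-.2575,.008])
for n,x,y,z in(("flt",-5,47,100),("blt",5,47,100),("frt",-5,-47,100),("brt",5,-47,100),("fl24",-5,47,16),("fr24",-5,-47,16)):
    u=proj(t,c+X*x/1e3+Y*y/1e3+[0,0,z/1e3]);print(n,((u-[270,180])*4+[400+1.5,1.5]).round(1))
h=cv2.cvtColor(t["color"],cv2.COLOR_RGB2HSV)
m=((cv2.inRange(h,(0,150,90),(8,255,255))|cv2.inRange(h,(172,150,90),(180,255,255)))[180:285,270:370])
ys,xs=np.nonzero(m[40:65,40:70]);print("red",(xs.min()+40)*4+400,(xs.max()+41)*4+400)
E
```

```text
flt [576.1 214.3]
blt [573.6 205.4]
frt [674.8 196.7]
brt [672.  187.9]
fl24 [571.8 261.1]
fr24 [666.8 243.9]
red 580 660
```

Emit:
send_rows(steps=[1,0.5,1.0,0,0,1,0,0,0,0,1,0,0,3,0,1,0,0,3,0,1,0,0,3,0,1,0,0,1.5,0,1,0,0,0,0,1,0,0,0,0])

```text
clock: 4.95
position: [0.4931, -0.2569, 0.0818]
ee_rot: [0.0, 0.642, 0.767, 0.0]
contact_force: [0.1, 0.0, 0.2]
width: 0.0857
gripper_force: 0.0
```

```bash
python3 - <<'E'
from h import *
p,M=st();print(M.T@(np.array([.4923,-.256,.077])-p)*100)
E
```

```text
t 4.95 p [ 0.4931 -0.2569  0.0818] yhead 10.14 F [0.1 0.  0.2] w 0.0856789224156789
[ 0.10375612 -0.0644443   0.48354057]
```

Emit:
send_rows(steps=[1,0.1,0,0.5,0,-1,0,0,0,0,-1,0,0,0,0,-1,0,0,0,0,-1,0,0,0,0,-1,0,0,0,0,-1,0,0,0,0,-1,0,0,0,0,-1,0,0,0,0,-1,0,0,0,0,-1,0,0,0,0,-1,0,0,0,0], newtons=60)

```text
clock: 6.15
position: [0.4928, -0.2558, 0.0766]
ee_rot: [0.0, 0.642, 0.767, 0.0]
contact_force: [0.5, -1.1, 3.3]
width: 0.0092
gripper_force: 58.9
```

Emit:
send_rows(steps=[-1,0,0,-1,0,-1,0,0,-2,0,-1,0,0,-2.5,0,-1,0,0,-2.5,0,-1,0,0,-2.5,0,-1,0,0,-2.5,0,-1,0,0,-1,0,-1,0,0,0,0])

```text
clock: 6.95
position: [0.4929, -0.2559, 0.2175]
ee_rot: [0.001, 0.642, 0.767, 0.0]
contact_force: [-0.2, -0.3, -1.6]
width: 0.0088
gripper_force: 59.0
```

```bash
python3 - <<'E'
from h import *
p,M=st()
a=np.radians(-12.8);mouth=np.array([.5305,.095])+.0015*np.array([np.cos(a),np.sin(a)]);print(mouth)
print(M.T@(np.r_[mouth,p[2]]-p)*100)
E
```

```text
t 6.95 p [ 0.4929 -0.2559  0.2175] yhead 10.14 F [-0.2 -0.3 -1.6] w 0.008820009576567298
[0.53196272 0.09466768]
[33.81706987 10.0235907  -0.04423578]
```

Emit:
send_rows(steps=[-1,2.8,0.8,0,0,-1,3.4,1.0,0,0,-1,3.4,1.0,0,0,-1,3.4,1.0,0,0,-1,3.4,1.0,0,0,-1,3.4,1.0,0,0,-1,3.4,1.0,0,0,-1,3.4,1.0,0,0,-1,3.4,1.0,0,0,-1,2.5,0.8,0,7.6,-1,1.1,0,0,7.6,-1,0,0,0,7.7])

```text
clock: 8.15
position: [0.5278, 0.0941, 0.2141]
ee_rot: [-0.002, 0.782, 0.623, -0.002]
contact_force: [-0.1, 0.1, -1.6]
width: 0.0097
gripper_force: 58.9
```

Emit:
send_rows(steps=[-1,0,0,0,0,-1,0,0,2,0,-1,0,0,0,0,-1,0,0,0,0])

```text
clock: 8.55
position: [0.5285, 0.0918, 0.1954]
ee_rot: [-0.001, 0.781, 0.625, -0.001]
contact_force: [-0.1, -0.5, -0.8]
width: 0.0089
gripper_force: 58.7
```

```bash
python3 - <<'E'
from h import *
p,M=st()
print(M.T@(np.r_[.532,.0947,p[2]]-p)*100)
t=get_image("top");s=get_image("side")
f=lambda c,k:cv2.resize(c,None,fx=k,fy=k,interpolation=cv2.INTER_CUBIC)
m=np.hstack([f(s["color"][135:220,235:295],7)[:,:395],f(t["color"][185:270,202:259],7)])[:595,:800]
cv2.imwrite("pics/f.png",m[:,:,::-1])
E
```

```text
t 8.55 p [0.5285 0.0918 0.1954] yhead -12.7 F [-0.1 -0.5 -0.8] w 0.008850234854720362
[ 0.35724049  0.28280331 -0.00103631]
```

View pics/f.png

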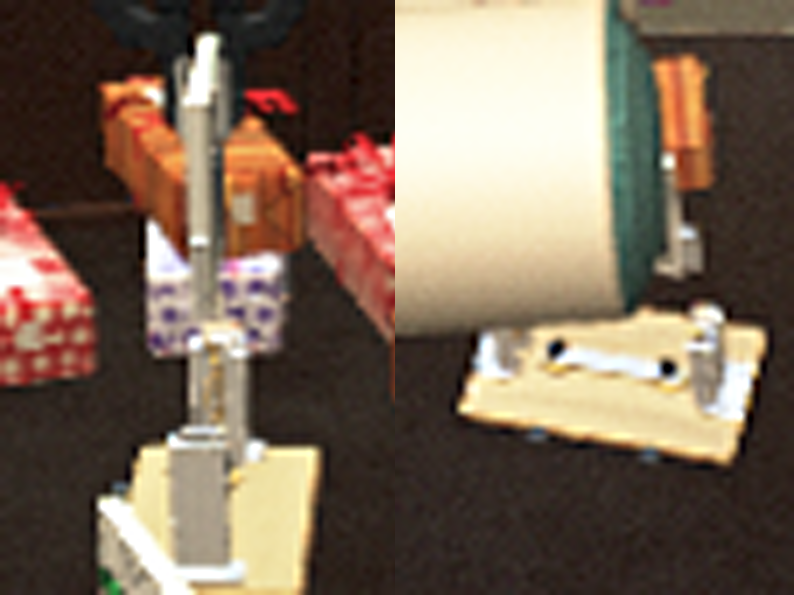

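In the side panel (left) the held plate hangs almost edge-on above the stand, with its ear bottom at about (203,322) and the near channel top at (170–232,432). In the top panel its right ear is at (672–702, 228–275). Now I'll compare with predictions.

```bash
python3 - <<'E'
from h import *
t=get_image("top");s=get_image("side")
sp=lambda p:((proj(s,p)-[235,135])*7+3).round(1)
tp=lambda p:((proj(t,p)-[202,185])*7+[395+3,3]).round(1)
def frame(c,a):
    a=np.radians(a);X=np.array([np.cos(a),np.sin(a),0]);Y=np.array([-np.sin(a),np.cos(a),0])
    return lambda x,y,z:c+(X*x+Y*y+np.array([0,0,z]))/1e3
S=frame(np.array([.5305,.095,0]),-12.8)
for n,q in(("foot back-right",(43,-77,12)),("foot back-left",(43,77,12)),("foot fr-right",(-43,-77,12)),("foot fr-left",(-43,77,12)),("chan R outer top",(0,-63,74)),("lip R",(0,-56,81)),("lip L",(0,56,81)),("stopR22",(0,-32,22)),("stopL22",(0,32,22)),("stopR34",(0,-32,34))):print(n,sp(S(*q)),tp(S(*q)))
p,M=st();P=frame(np.r_[p[:2],p[2]-.0686],-12.7)
for n,q in(("earR outer bottom",(0,-56,6)),("earR outer top",(0,-56,40)),("plate R bottom front",(-5,-47,0)),("bottom back",(5,-47,0)),("R top front",(-5,-47,100)),("R top back",(5,-47,100))):print(n,sp(P(*q)),tp(P(*q)))
E
```

```text
foot back-right [300.6 586.5] [767.2 326.5]
foot back-left [316.7 443.2] [503.  282.4]
foot fr-right [106.8 584.9] [731.6 456.6]
foot fr-left [138.5 442. ] [461.  410.1]
chan R outer top [202.1 444.9] [717.9 326.8]
lip R [202.9 423.9] [704.4 317.7]
lip L [220.8 326.6] [504.  284.2]
stopR22 [210.4 521.5] [669.6 367.9]
stopL22 [220.4 462.6] [558.  349.1]
stopR34 [209.7 497.5] [667.9 356.5]
t 8.75 p [0.5297 0.092  0.1969] yhead -12.74 F [-0.7 -0.9 -1.3] w 0.009286376518094004
earR outer bottom [198.9 314. ] [703.2 264.2]
earR outer top [196.7 240.3] [698.7 228. ]
plate R bottom front [189.4 318.9] [685.1 275.5]
bottom back [212.3 319. ] [689.7 260. ]
R top front [182.6  99.8] [670.7 166.3]
R top back [206.1  99.8] [675.5 150.4]
```

Emit:
send_rows(steps=[-1,0.3,0.2,1,0,-1,0,0,2,0,-1,0,0,1.5,0,-1,0,0,0,0,-1,0,0,0,0])

```text
clock: 9.25
position: [0.532, 0.0948, 0.1512]
ee_rot: [-0.0, 0.781, 0.624, -0.0]
contact_force: [0.3, -0.7, -0.9]
width: 0.0089
gripper_force: 58.8
```

```bash
python3 - <<'E'
from h import *
ps=[]
for i in range(5):
    t=get_image("top");s=get_image("side");ps.append(get_state()["position"])
p0=np.mean(ps,0);print(p0.round(4),np.std(ps,0).round(4))
p,M=st()
sp=lambda p:((proj(s,p)-[240,150])*8+3.5).round(1)
def frame(c,a):
    a=np.radians(a);X=np.array([np.cos(a),np.sin(a),0]);Y=np.array([-np.sin(a),np.cos(a),0])
    return lambda x,y,z:c+(X*x+Y*y+np.array([0,0,z]))/1e3
P=frame(np.r_[p0[:2],p0[2]-.0686],-12.7)
for n,q in(("earR ob",(0,-56,6)),("ear top",(0,-56,40)),("Rtf",(-5,-47,100)),("Rtb",(5,-47,100)),("Ltf",(-5,47,100)),("Ltb",(5,47,100))):print(n,sp(P(*q)))
f=lambda c,k:cv2.resize(c,None,fx=k,fy=k,interpolation=cv2.INTER_CUBIC)
m=np.hstack([f(s["color"][150:225,240:288],8),f(t["color"][195:270,205:255],8)])[:600,:800]
cv2.imwrite("pics/g.png",m[:,:,::-1])
E
```

```text
[0.5323 0.0947 0.1519] [0.0003 0.     0.0002]
t 9.75 p [0.532  0.0947 0.1515] yhead -12.76 F [ 0.3 -0.1 -2.1] w 0.00928509559726147
earR ob [196.4 344.6]
ear top [194.  262.6]
Rtf [178.2 105.6]
Rtb [204.7 105.7]
Ltf [196.2  23. ]
Ltb [221.4  23. ]
```

View pics/g.png

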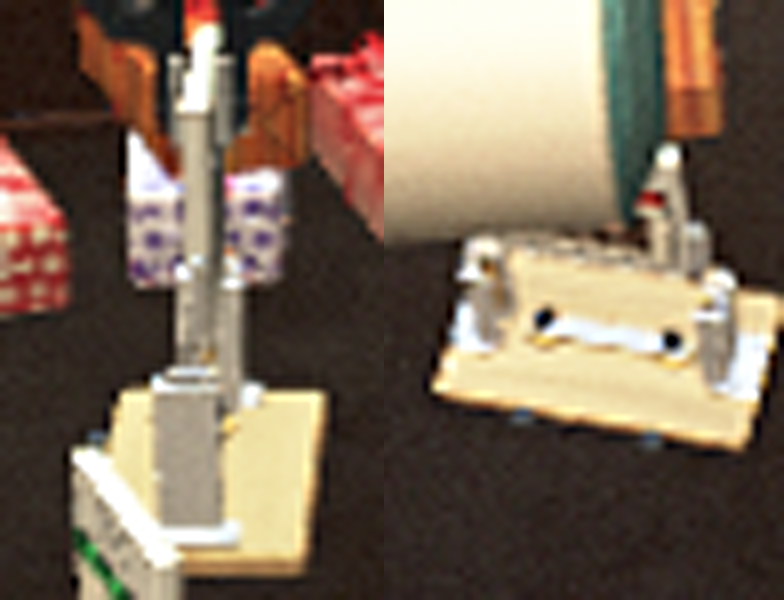

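The plate's edge is centred at about u=195 in the side panel, and the slot centre line is predicted at about 195 at the channel top (155–218). The plate and foot share the same ~1 mm camera offset, so they're aligned. I'll lower gently.

Emit:
send_rows(steps=[-1,0,0,0.3,0,-1,0,0,0.3,0,-1,0,0,0.2,0,-1,0,0,0,0])

```text
clock: 10.15
position: [0.5315, 0.0947, 0.1427]
ee_rot: [-0.0, 0.781, 0.624, -0.0]
contact_force: [-0.1, -0.2, -0.5]
width: 0.0095
gripper_force: 58.8
```

Emit:
send_rows(steps=[-1,0,0,0.2,0,-1,0,0,0.2,0,-1,0,0,0,0])

```text
clock: 10.45
position: [0.5316, 0.0947, 0.1389]
ee_rot: [-0.0, 0.781, 0.624, -0.0]
contact_force: [0.1, -0.1, -0.5]
width: 0.0089
gripper_force: 58.8
```

Emit:
send_rows(steps=[-1,0,0,0.2,0,-1,0,0,0.2,0,-1,0,0,0,0])

```text
clock: 10.75
position: [0.5309, 0.0948, 0.1349]
ee_rot: [-0.001, 0.781, 0.624, -0.001]
contact_force: [-2.4, 0.3, -0.6]
width: 0.0089
gripper_force: 59.0
```

Emit:
send_rows(steps=[-1,0,0,0.2,0,-1,0,0,0.2,0,-1,0,0,0,0])

```text
clock: 11.05
position: [0.5301, 0.0951, 0.1311]
ee_rot: [-0.001, 0.781, 0.624, -0.001]
contact_force: [-3.8, 0.1, 2.0]
width: 0.0093
gripper_force: 59.4
```

Emit:
send_rows(steps=[-1,0,0,0.2,0,-1,0,0,0.2,0,-1,0,0,0,0])

```text
clock: 11.35
position: [0.5303, 0.0952, 0.1277]
ee_rot: [-0.001, 0.781, 0.624, -0.001]
contact_force: [-5.5, 1.3, 7.2]
width: 0.0093
gripper_force: 60.2
```

Emit:
send_rows(steps=[-1,0,0,0.2,0,-1,0,0,0.2,0,-1,0,0,0,0])

```text
clock: 11.65
position: [0.5303, 0.0952, 0.1243]
ee_rot: [-0.001, 0.782, 0.624, -0.001]
contact_force: [-6.5, 2.3, 9.8]
width: 0.0092
gripper_force: 60.7
```

Emit:
send_rows(steps=[-1,0,-0.1,0,0,-1,0,0,0.2,0,-1,0,0,0.2,0,-1,0,0,0,0])

```text
clock: 12.05
position: [0.5301, 0.0955, 0.1202]
ee_rot: [-0.001, 0.782, 0.624, -0.0]
contact_force: [-5.5, 2.3, 8.8]
width: 0.0096
gripper_force: 60.4
```

Emit:
send_rows(steps=[-1,0,0,0.2,0,-1,0,0,0.2,0,-1,0,0,0,0])

```text
clock: 12.35
position: [0.5301, 0.0955, 0.1162]
ee_rot: [-0.001, 0.782, 0.624, -0.0]
contact_force: [-6.2, 2.7, 8.0]
width: 0.0092
gripper_force: 60.4
```

Emit:
send_rows(steps=[-1,0,-0.1,0,0,-1,0,0,0.2,0,-1,0,0,0.2,0,-1,0,0,0.2,0,-1,0,0,0.2,0,-1,0,0,0.2,0,-1,0,0,0,0])

```text
clock: 13.05
position: [0.5298, 0.0956, 0.1063]
ee_rot: [-0.0, 0.782, 0.624, 0.0]
contact_force: [-3.7, 2.1, 8.2]
width: 0.009
gripper_force: 60.4
```

Emit:
send_rows(steps=[-1,0,0,0.1,0,-1,0,0,0.1,0,-1,0,0,0,0])

```text
clock: 13.35
position: [0.5299, 0.0956, 0.1045]
ee_rot: [-0.0, 0.782, 0.624, 0.001]
contact_force: [-5.0, 2.3, 9.6]
width: 0.0093
gripper_force: 60.7
```

Emit:
send_rows(steps=[-1,0,0,0.1,0,-1,0,0,0.1,0,-1,0,0,0,0])

```text
clock: 13.65
position: [0.5299, 0.0956, 0.1025]
ee_rot: [-0.0, 0.782, 0.624, 0.001]
contact_force: [-4.8, 1.8, 8.9]
width: 0.0096
gripper_force: 60.7
```

Underside is now at about 34 mm, so I'll go down in 1 mm steps until I feel the stops.

Emit:
send_rows(steps=[-1,0,0,0.1,0,-1,0,0,0,0,-1,0,0,0.1,0,-1,0,0,0,0])

```text
clock: 14.05
position: [0.5298, 0.0956, 0.1005]
ee_rot: [-0.0, 0.782, 0.624, 0.001]
contact_force: [-4.8, 1.4, 8.8]
width: 0.0089
gripper_force: 60.7
```

Emit:
send_rows(steps=[-1,0,0,0.1,0,-1,0,0,0,0,-1,0,0,0.1,0,-1,0,0,0,0])

```text
clock: 14.45
position: [0.5299, 0.0956, 0.0985]
ee_rot: [-0.0, 0.782, 0.624, 0.001]
contact_force: [-5.2, 2.7, 8.9]
width: 0.0091
gripper_force: 60.7
```

Emit:
send_rows(steps=[-1,0,0,0.1,0,-1,0,0,0,0])

```text
clock: 14.65
position: [0.5299, 0.0955, 0.0973]
ee_rot: [-0.0, 0.782, 0.624, 0.001]
contact_force: [-4.0, 1.4, 8.7]
width: 0.0092
gripper_force: 60.5
```

Emit:
send_rows(steps=[-1,0,0,0.1,0,-1,0,0,0,0])

```text
clock: 14.85
position: [0.5299, 0.0955, 0.0962]
ee_rot: [-0.0, 0.782, 0.624, 0.0]
contact_force: [-4.1, 1.6, 7.8]
width: 0.0092
gripper_force: 60.5
```

Underside at about 27.6 mm, and the force is still only drag.

Emit:
send_rows(steps=[-1,0,0,0.1,0,-1,0,0,0,0])

```text
clock: 15.05
position: [0.5299, 0.0955, 0.0952]
ee_rot: [-0.0, 0.782, 0.624, 0.0]
contact_force: [-4.4, 1.1, 7.3]
width: 0.0094
gripper_force: 60.5
```

Emit:
send_rows(steps=[-1,0,0,0.1,0,-1,0,0,0,0])

```text
clock: 15.25
position: [0.5299, 0.0955, 0.0942]
ee_rot: [-0.0, 0.782, 0.624, 0.0]
contact_force: [-4.5, 1.1, 7.0]
width: 0.0093
gripper_force: 60.5
```

Emit:
send_rows(steps=[-1,0,0,0.05,0,-1,0,0,0,0])

```text
clock: 15.45
position: [0.5299, 0.0955, 0.0937]
ee_rot: [-0.0, 0.782, 0.624, 0.0]
contact_force: [-5.1, 1.3, 8.1]
width: 0.0094
gripper_force: 60.5
```

Emit:
send_rows(steps=[-1,0,0,0.05,0,-1,0,0,0,0])

```text
clock: 15.65
position: [0.53, 0.0955, 0.0935]
ee_rot: [-0.0, 0.782, 0.624, 0.001]
contact_force: [-5.6, 1.7, 8.7]
width: 0.0092
gripper_force: 60.7
```

Emit:
send_rows(steps=[-1,0,0,0.05,0,-1,0,0,0,0])

```text
clock: 15.85
position: [0.53, 0.0955, 0.0934]
ee_rot: [0.0, 0.782, 0.624, 0.001]
contact_force: [-5.6, 0.8, 11.6]
width: 0.0091
gripper_force: 61.2
```

Emit:
send_rows(steps=[-1,0,0,0.05,0,-1,0,0,0,0])

```text
clock: 16.05
position: [0.5299, 0.0955, 0.0934]
ee_rot: [0.0, 0.782, 0.624, 0.001]
contact_force: [-7.8, 0.9, 15.1]
width: 0.0091
gripper_force: 61.7
```

Emit:
send_rows(steps=[-1,0,0,0.05,0,-1,0,0,0,0])

```text
clock: 16.25
position: [0.53, 0.0955, 0.0934]
ee_rot: [0.0, 0.782, 0.624, 0.001]
contact_force: [-6.8, 0.8, 17.6]
width: 0.0094
gripper_force: 62.1
```

Resting on the stops: z is steady at 93.4 mm while the force rises. I'll ease off, release and retreat straight up.

Emit:
send_rows(steps=[-1,0,0,-0.1,0,0,0,0,0,0,0,0,0,0,0,0,0,0,0,0,0,0,0,0,0,0,0,0,0,0,0,0,0,0,0])

```text
clock: 16.95
position: [0.53, 0.0951, 0.0916]
ee_rot: [0.0, 0.781, 0.624, -0.0]
contact_force: [-0.3, 0.0, -0.2]
width: 0.0428
gripper_force: 0.0
```

Emit:
send_rows(steps=[0,0,0,-1,0,0,0,0,-3,0,0,0,0,-4,0,0,0,0,-4,0,0,0,0,-3,0,0,0,0,0,0])

```text
clock: 17.55
position: [0.5328, 0.0953, 0.2476]
ee_rot: [0.003, 0.781, 0.624, 0.005]
contact_force: [-0.3, 0.3, -0.6]
width: 0.0427
gripper_force: 0.0
```

```bash
python3 - <<'E'
from h import *
p,M=st()
t=get_image("top");s=get_image("side")
f=lambda c,k:cv2.resize(c,None,fx=k,fy=k,interpolation=cv2.INTER_CUBIC)
m=np.hstack([f(s["color"][150:225,240:288],8),f(t["color"][195:270,205:255],8)])[:600,:800]
cv2.imwrite("pics/i.png",m[:,:,::-1])
E
```

```text
t 17.55 p [0.5328 0.0953 0.2476] yhead -12.75 F [-0.3  0.3 -0.6] w 0.042682482414659315
```

View pics/i.png

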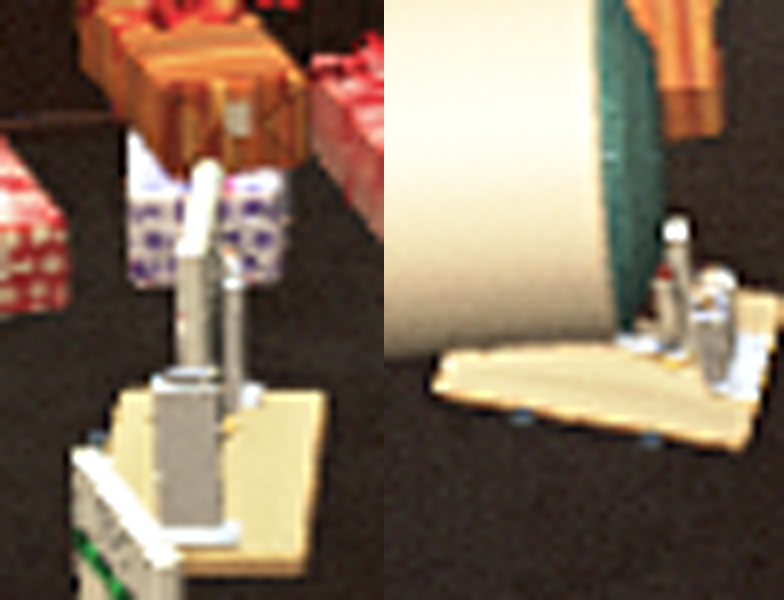

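The plate stands upright in both slots. In the side panel its top edge runs level from (180,248) to (200,165), and the gripper is well clear.

```bash
python3 -c "
from rig import sign_off
print(sign_off())"
```

```text
the job is handed in; nothing more can be done
None
```

I fitted the chocolate-bar plate into the stand, with the contact force holding it down on the stops never above 18 N in total, and handed the job in at about 17.6 s; the sign-off returned no verdict.

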